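Hold up the sprung drive cage of a slim desktop computer at its service mark

TASK

I need to get at the memory under the drive cage of this opened desktop computer. Push the blue slide lock away from the computer's front bezel until it clicks into its detent, then lift the sprung drive cage by its blue pull loop until the red pin stands at the yellow service mark (about 40 degrees) and keep holding it there: finish with the gripper still on the cage. Don't swing it well past the mark or let it snap back down, and leave the other things on the bench and the drive lying on the power supply where they are.

Things in the scene. Friction and masses are not known exactly. Their poses are not given: they have to be found in the camera images.
- pc: Slim desktop computer, cover off, fixed on the mat, 370 x 300 x 105 mm. Origin: centre of its underside; x from the black front bezel (x -185 mm) to the rear panel (+185; both 105 high), y left, z up. Drive cage at front right (y -135 to -30, 92 high); left of it the lock's bracket (y -14 to +36, 70 high); power supply left rear (x +5 to +180, y above +48, 75 high). Cooler 60 high.
- lock (a joint): Travel of the slide lock along the computer's +x, away from the bezel, m. Starts at 0 to 0.006: its bolt lies over an ear of the cage, which cannot rise. A sprung roller must be overrun near 0.022 (5 to 8 N in all); past 0.027 it has snapped in and stays at 0.028 to 0.030, the end stop.
- lock_tab (a point): Centre of the slide lock's blue thumb tab: upright block 10 mm along the computer's x, 22 along y, 28 high (76 to 104 mm above the bench), on a slide plate 60 x 24 mm with its top 76 mm up. Axes as the computer's. 60 mm free on its bezel side above 78 mm height; the cage (92 high) is 23 mm right of it, nothing above 85 mm to its left.
- cage (a joint): Angle of the drive cage, rad: 0 down at rest, grows as its rear end lifts; end stop 0.96. The service mark is at 0.70 (40 degrees). A torsion spring and the weight (0.6 to 1 kg) press it down all the way: 5 to 7 N at the pull loop at rest, 9 to 12 N at the mark; it falls back when let go.
- hinge_line (a point): Middle of the cage's hinge line, 50 mm above the bench, fixed to the computer near its bezel; the hinge line runs along the computer's y axis. Axes as the computer's.
- cage_handle (a point): Middle of the blue pull loop's cross bar at the cage's rear end: round, 10 mm thick, along the computer's y, 62 mm clear between side bars, 45 mm gap to the cage, below it nothing over 60 mm high. At rest 88 mm above the bench, 233 mm behind the hinge line and 38 above it; swings about that line (up 141, 79 nearer the bezel at the mark). It may turn in the grip. Axes turn with the cage.
- cage_pin (a point): Outer end of the red pin, 7 mm thick, on the cage's right side, running in the arc slot of the quadrant guide, 50 mm from the hinge line.
- service_mark (a point): Point in the slot of the quadrant guide (right side of the cage, fixed to the computer) beside the yellow service mark, where the pin's axis stands when the cage is at 40 degrees. The yellow mark is a 5 mm wide patch wrapped over the guide's outer edge.
- ssd: 2.5 inch drive, black with a red label, 100 x 70 x 7 mm, loose on top of the power supply. Origin: centre of its underside. Leave alone.
- mouse: Black mouse, 105 x 60 x 36 mm, left of the computer. Origin: centre of its underside. Leave alone.
- fan: Black case fan, 80 x 80 x 25 mm, lying left of the computer. Origin: centre of its underside. Leave alone.
- optical_drive: Flat bare optical drive, 127 x 128 x 13 mm, left of the computer. Origin: centre of its underside. Leave alone.
- screw_dish: Steel screw dish, 90 mm across, 30 mm high, right of the computer. Origin: centre of its underside. Leave alone.
- screwdriver: Screwdriver with orange handle, 170 mm long, lying right of the computer. Origin: the middle of its underside. Leave alone.
- cleaner: White bottle of cleaner with blue cap, 56 mm across, 130 mm high, right of the computer. Origin: centre of its underside. Leave alone.

How it is judged:
By the outcome, as a careful person would: the job done as asked, in the order asked, and still so for the second after the job is handed in, while the arm keeps its last pose, push and grip.
It also fails if it takes over 51 s, if anything falls off the work surface, if the arm or the gripper's body presses on something with over 40 N, if the wrist force passes 120 N, or if a joint passes its speed limit or range.

ROBOT

A 6-joint arm with a two-finger parallel gripper is mounted at the origin on the work surface. World frame = base frame: x ahead of the robot, y to its left, z up, the work surface at z = 0. Lengths are in m, angles in rad, forces in N, time in s.
With the tool pointing down it reaches from about 0.25 to 0.725 m from the base axis. Payload 4 kg.
Tool frame: the origin (TCP) lies on the centre line of the jaws, within the pads' length; the fingertips stand 17 mm ahead of it and the grasp point (between the pads) lies 2 mm behind it; z points along the fingers, y is the line along which they close (so a half turn about z gives the same grasp; the last joint's range is limited). The gripper opens to 85 mm and grips with 20 to 120 N. Pads are 22 mm wide; open, the fingers measure 114 mm over their backs; the gripper's body (76 mm by 85 mm) begins 54 mm behind the grasp point. The pads swing forward as they close: fully open they stand 13 mm farther back than shut.
Start: joints at [-1.142, 0.241, 0.005, 1.335, 0, 1.571], TCP at [0.208, -0.455, 0.248] pointing down, gripper open.
Joint ranges: [-2.72, 2.72], [-1.05, 1.87], [-1.09, 1.28], [-1.99, 2.15], [-1.42, 1.44], [-3.14, 3.14]. Speed limits (rad/s): [2.79, 2.79, 3.14, 3.14, 3.14, 3.14].

INTERFACE

Orientations are given as a unit quaternion [x, y, z, w].
In Python, from workcell import bot, camera, get_calibration gives the robot as it stands.
- The arm moves only by the tool apply_moves, never from a script. Its argument "steps" is a list of rows, each a list of 3 entries, a list of its own where there are three numbers: the shift along the tool's x, y, z as a fraction of full scale, then the turn, a rotation vector about the tool's x, y, z as a fraction of full scale, then the opening, from 0 (shut) to 1 (fully open). A call has exactly 8 rows; each row shifts and turns the commanded pose from where the row before left it, along the tool's axes as they then stand; what a row does not reach is not made up. Full scale, the value 1, is 20 cm for a shift and pi rad for a turn. A row lasts 1/12 s, in which the tool goes at most 41.7 mm and 7.16 degrees, less where a joint would pass 70% of its speed; a pose out of reach is approached as far as the arm can. A call with a number of a shift or a turn outside -1 to 1 is refused whole. A call with a gripper value outside its range is refused whole. The fingers move at their own pace and stop on an object; the grip force is fixed at half the most. Time passes only in rows, so rows that do not move let the fingers close, or fill a call up. It gives the time, the measured TCP pose, the force, the opening and the grip force at its end, in the units of the state.
- bot.get_obs(): the state, without advancing time (a new reading comes with each control period).
- camera(name): name is "side" or "top"; returns (picture, depth): 400x640x3 uint8, red, green, blue; 400x640 float32, m along the optical axis (not along the pixel's ray), 0 where there is no reading.
- get_calibration(name): a dict with "fov_y" (degrees; the focal length in pixels is half the picture's height over the tangent of half this angle, whatever the lens; pixels are square), "cx", "cy" (the principal point, pixels), "rvec" (rotation vector, rad) and "tvec" (3), from world to camera coordinates, as OpenCV has them. Camera axes: x right, y down, z forward; pixel columns grow to the right and rows downward; lengths in m; the calibration is good to about 2 mm. A picture is of the moment at which its call begins. get_calibration takes no time and is no camera call.
- bot.job_done(): hands the job in; it is judged then, once.
The state is a dict: "clock": time; "joint_pos": joint angles; "joint_vel": joint speeds; "tau": joint torques, N m; "eef_pos": TCP position; "tool_rot": TCP orientation; "ft_force": force on the tool from outside, world axes, zero at the start; "ft_torque": the same for the moment, N m; "grip_width": finger opening in m; "grasp_force": force on a finger pad.
Only numpy, scipy, OpenCV 4.12 (cv2) and the standard library are available. Lean on these libraries where they do the work, as an engineer would, in place of code of your own. Each camera call takes 0.05 s, during which the arm holds its last target. There are 200 camera calls.

## Working session

There is one attempt and no reset: what is moved stays moved. The work goes in short steps, Python scripts to look and compute and a tool call to move; the robot and the scene stay as the last step left them, time stands still between calls to the robot, and variables do not carry over. Pictures are saved under pics/ and viewed, at most 10 in all, crops included, and the job is handed in when it is done.

Besides the shell and the picture viewer there is one more tool, called after "Call:" as name(argument=value, ...), one argument or row to a line, values as JSON. apply_moves: Moves the arm, as the interface text tells. Its arguments: {"type":"object","properties":{"steps":{"type":"array"}},"required":["steps"]}

```bash
mkdir -p pics; ls; cat > h.py <<'E'
import numpy as np, cv2
from workcell import bot,camera,get_calibration
def cal(n):
    c=get_calibration(n); f=200/np.tan(np.radians(c['fov_y'])/2)
    R=cv2.Rodrigues(np.array(c['rvec'],float))[0]; return f,c['cx'],c['cy'],R,np.array(c['tvec'],float).ravel()
def pts(n,u,v,d):
    f,cx,cy,R,t=cal(n); p=np.stack([(u-cx)/f*d,(v-cy)/f*d,d],-1); return (p-t)@R
def onz(n,u,v,z):
    f,cx,cy,R,t=cal(n); r=np.array([(u-cx)/f,(v-cy)/f,1])@R; o=-t@R; return o+r*(z-o[2])/r[2]
def proj(n,p):
    f,cx,cy,R,t=cal(n); q=R@np.array(p)+t; return q[0]/q[2]*f+cx,q[1]/q[2]*f+cy
E
python3 - <<'E'
from h import *
for n in ("top","side"):
    p,d=camera(n); cv2.imwrite(f"pics/{n}0.png",p[:,:,::-1]); np.savez(f"{n}0.npz",p=p,d=d)
    c=get_calibration(n); print(c, -np.array(c['tvec'])@cal(n)[3])
o=bot.get_obs(); print(o['eef_pos'],o['tool_rot'],o['clock'],o['ft_force'])
E
```

```text
pics
{'fov_y': 51.979606908393386, 'cx': 323.43926701592153, 'cy': 204.00186831294488, 'rvec': array([ 2.23594308, -1.93786156,  0.22349146]), 'tvec': array([-0.06853724,  0.54442073,  1.02361761])} [ 0.30315411 -0.02639704  1.12084124]
{'fov_y': 46.156978033325096, 'cx': 312.5725224491402, 'cy': 201.48984600841277, 'rvec': array([ 0.54672926, -2.62561364,  1.2181278 ]), 'tvec': array([0.49675277, 0.20495153, 1.16291069])} [0.12533533 0.88836084 0.91445929]
[ 0.20768388 -0.45425424  0.2475154 ] [ 9.77103045e-01  2.12764609e-01 -1.94776377e-04 -9.06973701e-04] 0.1 [-0.33577761 -0.03758796 -0.11184865]
```

View pics/top0.png

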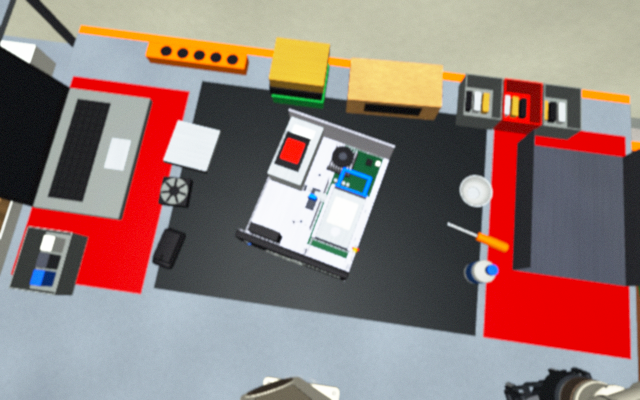

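View pics/side0.png

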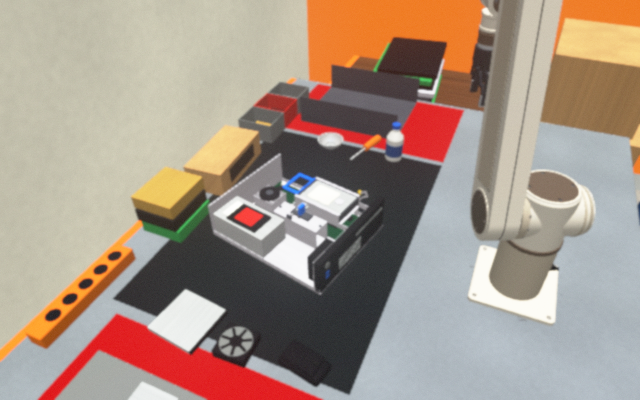

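The top view shows the PC around (315,195), its bezel toward the robot (row ~255), the blue tab at (312,198), the loop at (355,180) and the yellow mark at (357,249). The side view shows the tab at (301,208) and the loop at (298,184). Next I'll measure these.

```bash
python3 - <<'E'
from h import *
for n in ("top","side"):
    z=np.load(n+"0.npz"); p,d=z['p'],z['d']; h=cv2.cvtColor(p,cv2.COLOR_RGB2HSV)
    for nm,lo,hi in (("blue",(100,150,90),(125,255,255)),("yel",(15,120,120),(35,255,255)),("red",(0,180,100),(6,255,255))):
        m=cv2.inRange(h,lo,hi); k,l,s,c=cv2.connectedComponentsWithStats(m)
        for i in range(1,k):
            x,y,w,hh,a=s[i]
            if a<4 or not(220<c[i][0]<410 and 120<c[i][1]<290):continue
            v,u=np.where((l==i)&(d>0)); P=pts(n,u,v,d[v,u])
            print(n,nm,s[i],c[i].round(1),np.median(P,0).round(3),P.min(0).round(3),P.max(0).round(3))
    # yaw from points: tall walls/mask
    v,u=np.where(d>0);P=pts(n,u,v,d[v,u])
    a=(P[:,2]>.095)&(P[:,2]<.112)&(P[:,0]>.25)&(P[:,0]<.75)&(abs(P[:,1])<.3)
    Q=P[a]; np.save(n+"Q.npy",Q); print(len(Q))
    m=np.zeros(d.shape,np.uint8);m[v[a],u[a]]=1
    k,l,s,c=cv2.connectedComponentsWithStats(m)
    for i in range(1,k):
        if s[i][4]>40:
            vv,uu=np.where(l==i);W=pts(n,uu,vv,d[vv,uu])[:,:2].astype(np.float32)
            r=cv2.minAreaRect(W);print(n,"wall",s[i],r, cv2.boxPoints(r).round(3).tolist())
E
```

```text
top blue [335 166  38  31 434] [354.4 181. ] [ 0.624 -0.065  0.089] [ 0.578 -0.114  0.008] [ 0.673 -0.012  0.096]
top blue [309 193   8   8  35] [312.3 197.1] [0.553 0.04  0.102] [0.549 0.029 0.075] [0.571 0.048 0.107]
top blue [248 243   4   2   6] [249.5 243.7] [0.416 0.183 0.062] [0.416 0.178 0.042] [0.418 0.192 0.09 ]
top yel [353 248   4   5  14] [354.9 249.4] [ 0.437 -0.086  0.095] [ 0.433 -0.096 -0.001] [ 0.446 -0.081  0.099]
top red [280 137  26  27 452] [292.2 150.3] [0.679 0.113 0.082] [0.644 0.082 0.076] [0.715 0.143 0.087]
1291
top wall [340 129  55  20 155] ((0.7346501350402832, -0.08014333248138428), (0.1507662981748581, 0.007970049977302551), 77.8466796875) [[0.7149999737739563, -0.15299999713897705], [0.7229999899864197, -0.1550000011920929], [0.7540000081062317, -0.007000000216066837], [0.746999979019165, -0.006000000052154064]]
top wall [ 235  230  114   50 1073] ((0.40291404724121094, 0.0700816661119461), (0.2992055118083954, 0.022411879152059555), 77.3786849975586) [[0.35899999737739563, -0.0729999989271164], [0.38100001215934753, -0.07800000160932541], [0.4469999
[... 1142 characters left out ...]
 [0.679 0.114 0.084] [0.648 0.085 0.079] [0.714 0.143 0.089]
1181
side wall [248 154  33  26 152] ((0.7352493405342102, -0.08184097707271576), (0.1458645462989807, 0.011916990391910076), 79.97285461425781) [[0.7170000076293945, -0.15299999713897705], [0.7279999852180481, -0.1550000011920929], [0.7540000081062317, -0.010999999940395355], [0.7419999837875366, -0.008999999612569809]]
side wall [313 196  72  73 853] ((0.4051952362060547, 0.0705350786447525), (0.30173543095588684, 0.025632578879594803), 77.56086730957031) [[0.36000001430511475, -0.07400000095367432], [0.38499999046325684, -0.07999999821186066], [0.44999998807907104, 0.2150000035762787], [0.42500001192092896, 0.22100000083446503]]
```

```bash
cat >> h.py <<'E'
psi=np.radians(-12.55); X=np.array([np.cos(psi),np.sin(psi),0]);Y=np.array([-np.sin(psi),np.cos(psi),0]);O=np.array([.574,.032,0])
def topc(P): P=np.atleast_2d(P)-O; return np.stack([P@X,P@Y,P[:,2]],-1)
def towd(p): return O+p[0]*X+p[1]*Y+np.array([0,0,p[2]])
E
python3 - <<'E'
from h import *
for n in("top","side"):
    W=[]
    Q=topc(np.load(n+"Q.npy")); 
    print(n,"bezel x",np.percentile(Q[Q[:,0]<-.15],[2,98],axis=0).round(4).tolist(),"rear",np.percentile(Q[Q[:,0]>.15],[2,98],axis=0).round(4).tolist())
    z=np.load(n+"0.npz"); p,d=z['p'],z['d']; h=cv2.cvtColor(p,cv2.COLOR_RGB2HSV)
    m=cv2.inRange(h,(100,130,80),(125,255,255)); v,u=np.where(m>0)
    for nm,lo,hi,zz in(("loop",(.03,-.16,.08),(.2,-.02,.1),.092),("tab",(-.06,-.02,.095),(.03,.04,.11),.104)):
        P=topc(pts(n,u,v,d[v,u])); s=((P>lo)&(P<hi)).all(1)
        R=topc(np.array([onz(n,a,b,zz) for a,b in zip(u[s],v[s])]))
        print(n,nm,s.sum(),np.percentile(P[s],[3,50,97],axis=0).round(4).tolist(),"ray",np.percentile(R,[2,98],axis=0).round(4)[:,:2].tolist())
E
```

```text
top bezel x [[-0.1859, -0.1433, 0.097], [-0.1645, 0.142, 0.1081]] rear [[0.1779, -0.1475, 0.0952], [0.1842, -0.005, 0.1081]]
top loop 305 [[0.0306, -0.1229, 0.0857], [0.0626, -0.0828, 0.0906], [0.0847, -0.0433, 0.0944]] ray [[0.029, -0.1233], [0.0848, -0.043]]
top tab 23 [[-0.0248, -0.0066, 0.0992], [-0.0218, 0.0005, 0.1027], [-0.0156, 0.0115, 0.1059]] ray [[-0.0257, -0.0071], [-0.0154, 0.0116]]
side bezel x [[-0.1852, -0.1392, 0.0962], [-0.1628, 0.1498, 0.1102]] rear [[0.1789, -0.1464, 0.0956], [0.1866, -0.0059, 0.1099]]
side loop 196 [[0.0318, -0.1201, 0.0875], [0.0635, -0.0809, 0.093], [0.0848, -0.0403, 0.0968]] ray [[0.0316, -0.1218], [0.0869, -0.0381]]
side tab 29 [[-0.024, -0.0004, 0.0969], [-0.0209, 0.0085, 0.1041], [-0.0155, 0.0156, 0.1088]] ray [[-0.0282, -0.0034], [-0.0136, 0.0204]]
```

Call:
apply_moves(
  steps=[
    [[0, 0, 0], [0, 0, -0.0367], 0],
    [[0, 0, 0], [0, 0, -0.0367], 0],
    [[0, 0, 0], [0, 0, -0.0367], 0],
    [[0, 0, 0], [0, 0, -0.0367], 0],
    [[0, 0, 0], [0, 0, -0.0367], 0],
    [[0, 0, 0], [0, 0, -0.0367], 0],
    [[0, 0, 0], [0, 0, -0.0367], 0],
    [[0, 0, 0], [0, 0, -0.0367], 0],
  ],
)

```text
clock: 0.77
eef_pos: [0.2078, -0.4544, 0.2478]
tool_rot: [0.779, 0.628, 0.0, -0.001]
ft_force: [0.4, -0.1, -0.4]
grip_width: -0.0001
grasp_force: 0.0
```

Call:
apply_moves(
  steps=[
    [[0.116, 0.041, 0], [0, 0, 0], 0],
    [[0.116, 0.041, 0], [0, 0, 0], 0],
    [[0.116, 0.041, 0], [0, 0, 0], 0],
    [[0.116, 0.041, 0], [0, 0, 0], 0],
    [[0.116, 0.041, 0], [0, 0, 0], 0],
    [[0.116, 0.041, 0], [0, 0, 0], 0],
    [[0.116, 0.041, 0], [0, 0, 0], 0],
    [[0.116, 0.041, 0], [0, 0, 0], 0],
  ],
)

```text
clock: 1.43
eef_pos: [0.3125, -0.2866, 0.2479]
tool_rot: [0.78, 0.625, -0.0, -0.0]
ft_force: [0.3, -0.8, -0.5]
grip_width: -0.0
grasp_force: 0.0
```

Call:
apply_moves(
  steps=[
    [[0.116, 0.041, 0], [0, 0, 0], 0],
    [[0.116, 0.041, 0], [0, 0, 0], 0],
    [[0.116, 0.041, 0], [0, 0, 0], 0],
    [[0.116, 0.041, 0], [0, 0, 0], 0],
    [[0.116, 0.041, 0], [0, 0, 0], 0],
    [[0.116, 0.041, 0], [0, 0, 0], 0],
    [[0.116, 0.041, 0], [0, 0, 0], 0],
    [[0.116, 0.041, 0], [0, 0, 0], 0],
  ],
)

```text
clock: 2.1
eef_pos: [0.417, -0.1198, 0.248]
tool_rot: [0.78, 0.625, -0.0, -0.0]
ft_force: [0.4, -0.3, -0.3]
grip_width: 0.0001
grasp_force: 0.0
```

Call:
apply_moves(
  steps=[
    [[0.116, 0.041, 0], [0, 0, 0], 0],
    [[0.116, 0.041, 0], [0, 0, 0], 0],
    [[0.116, 0.041, 0], [0, 0, 0], 0],
    [[0.116, 0.041, 0], [0, 0, 0], 0],
    [[0.116, 0.041, 0], [0, 0, 0], 0],
    [[0.116, 0.041, 0], [0, 0, 0], 0],
    [[0.116, 0.041, 0], [0, 0, 0], 0],
    [[0.116, 0.041, 0], [0, 0, 0], 0],
  ],
)

```text
clock: 2.77
eef_pos: [0.5214, 0.0469, 0.2477]
tool_rot: [0.78, 0.625, -0.001, -0.0]
ft_force: [-0.1, -0.8, 0.6]
grip_width: 0.0
grasp_force: 0.0
```

Call:
apply_moves(
  steps=[
    [[0, 0, 0.07], [0, 0, 0], 0],
    [[0, 0, 0.07], [0, 0, 0], 0],
    [[0, 0, 0.07], [0, 0, 0], 0],
    [[0, 0, 0.07], [0, 0, 0], 0],
    [[0, 0, 0.07], [0, 0, 0], 0],
    [[0, 0, 0.07], [0, 0, 0], 0],
    [[0, 0, 0.07], [0, 0, 0], 0],
    [[0, 0, 0.07], [0, 0, 0], 0],
  ],
)

```text
clock: 3.43
eef_pos: [0.5208, 0.0458, 0.1352]
tool_rot: [0.78, 0.625, -0.0, -0.0]
ft_force: [-0.0, -0.3, 0.6]
grip_width: -0.0001
grasp_force: 0.0
```

```bash
python3 - <<'E'
from h import *
o=bot.get_obs();e=o['eef_pos'];print(e,topc(e))
t=e-np.array([0,0,.017])
a=[]
for n in("side","top"):
    p,d=camera(n); u,v=proj(n,t); print(n,u,v); U,V=(301,208) if n=="side" else (312,197)
    c=p[V-55:V+45,U-65:U+65]; a.append(cv2.resize(c[:,:,::-1],None,fx=5,fy=5,interpolation=cv2.INTER_CUBIC)[:, :390+260][:, 125:525])
cv2.imwrite("pics/a1.png",np.hstack(a))
E
```

```text
[0.52079308 0.04579346 0.13515342] [[-0.05493284  0.00190247  0.13515342]]
side 312.6604917937307 206.40565941720308
top 307.51571841630107 207.68024499041536
```

View pics/a1.png

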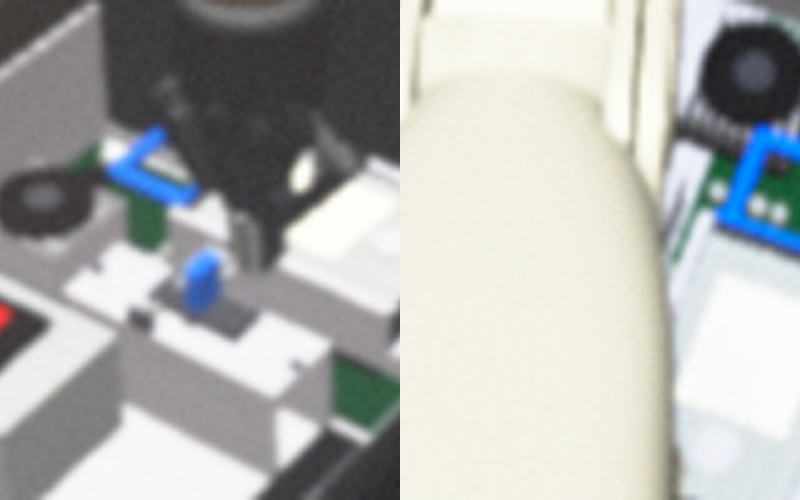

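In the left half (side view) the fingertip is at (255,265) in the crop, where it was projected to be. It sits on the bezel side of the blue tab at (200,280). The arm hides this area from the top camera. I'll descend and then push.

Call:
apply_moves(
  steps=[
    [[0.01, 0, 0.04], [0, 0, 0], 0],
    [[0, 0, 0.04], [0, 0, 0], 0],
    [[0, 0, 0.04], [0, 0, 0], 0],
    [[0, 0, 0.03], [0, 0, 0], 0],
    [[0, 0, 0.02], [0, 0, 0], 0],
    [[0, 0, 0], [0, 0, 0], 0],
    [[0, 0, 0], [0, 0, 0], 0],
    [[0, 0, 0], [0, 0, 0], 0],
  ],
)

```text
clock: 4.2
eef_pos: [0.522, 0.0478, 0.1026]
tool_rot: [0.78, 0.625, 0.0, 0.0]
ft_force: [-0.4, -0.1, 0.6]
grip_width: 0.0002
grasp_force: 0.0
```

Call:
apply_moves(
  steps=[
    [[0, 0.015, 0], [0, 0, 0], 0],
    [[0, 0.015, 0], [0, 0, 0], 0],
    [[0, 0.015, 0], [0, 0, 0], 0],
    [[0, 0.015, 0], [0, 0, 0], 0],
    [[0, 0.015, 0], [0, 0, 0], 0],
    [[0, 0.015, 0], [0, 0, 0], 0],
    [[0, 0.015, 0], [0, 0, 0], 0],
    [[0, 0.015, 0], [0, 0, 0], 0],
  ],
)

```text
clock: 4.87
eef_pos: [0.5452, 0.0425, 0.1023]
tool_rot: [0.78, 0.625, -0.0, -0.0]
ft_force: [-0.9, 0.4, 1.6]
grip_width: 0.0
grasp_force: 0.6
```

Call:
apply_moves(
  steps=[
    [[0, 0.01, 0], [0, 0, 0], 0],
    [[0, 0.01, 0], [0, 0, 0], 0],
    [[0, 0.01, 0], [0, 0, 0], 0],
    [[0, 0.01, 0], [0, 0, 0], 0],
    [[0, 0.005, 0], [0, 0, 0], 0],
    [[0, 0.005, 0], [0, 0, 0], 0],
    [[0, 0, 0], [0, 0, 0], 0],
    [[0, 0, 0], [0, 0, 0], 0],
  ],
)

```text
clock: 5.53
eef_pos: [0.5534, 0.0407, 0.1022]
tool_rot: [0.78, 0.625, -0.001, -0.001]
ft_force: [-5.4, 2.3, 4.3]
grip_width: -0.0003
grasp_force: 2.8
```

```bash
cat > tab.py <<'E'
from h import *
o=bot.get_obs();e=o['eef_pos'];print(topc(e),np.array(o['ft_force'])@X)
p,d=camera("side");h=cv2.cvtColor(p,cv2.COLOR_RGB2HSV)
m=cv2.inRange(h,(100,130,80),(125,255,255)); v,u=np.where(m>0);P=topc(pts("side",u,v,d[v,u]))
s=((P>(-.06,-.02,.095))&(P<(.03,.04,.11))).all(1)
print(s.sum(),np.percentile(P[s],[3,50,97],axis=0).round(4).tolist())
E
python3 tab.py
```

```text
[[-0.02203664  0.00397452  0.10221306]] -5.7562829977178245
13 [[-0.0082, 0.0092, 0.0976], [-0.0045, 0.0137, 0.1032], [-0.0018, 0.0171, 0.108]]
```

Call:
apply_moves(
  steps=[
    [[0, 0.01, 0], [0, 0, 0], 0],
    [[0, 0.01, 0], [0, 0, 0], 0],
    [[0, 0.005, 0], [0, 0, 0], 0],
    [[0, 0.005, 0], [0, 0, 0], 0],
    [[0, 0.005, 0], [0, 0, 0], 0],
    [[0, 0, 0], [0, 0, 0], 0],
    [[0, 0, 0], [0, 0, 0], 0],
    [[0, 0, 0], [0, 0, 0], 0],
  ],
)

```text
clock: 6.25
eef_pos: [0.5621, 0.0388, 0.1024]
tool_rot: [0.78, 0.625, 0.0, 0.0]
ft_force: [0.9, -0.8, -0.5]
grip_width: -0.0004
grasp_force: 0.0
```

```bash
python3 tab.py
```

```text
[[-0.01313288  0.0040359   0.10237976]] 1.0588066603686102
19 [[-0.0008, 0.0045, 0.0958], [0.0041, 0.0134, 0.1053], [0.0105, 0.0181, 0.1093]]
```

Call:
apply_moves(
  steps=[
    [[0, 0.005, 0], [0, 0, 0], 0],
    [[0, 0.005, 0], [0, 0, 0], 0],
    [[0, 0.005, 0], [0, 0, 0], 0],
    [[0, 0.005, 0], [0, 0, 0], 0],
    [[0, 0.004, 0], [0, 0, 0], 0],
    [[0, 0, 0], [0, 0, 0], 0],
    [[0, 0, 0], [0, 0, 0], 0],
    [[0, 0, 0], [0, 0, 0], 0],
  ],
)

```text
clock: 6.97
eef_pos: [0.5663, 0.0378, 0.1023]
tool_rot: [0.78, 0.625, -0.0, -0.0]
ft_force: [-0.8, 1.0, 1.0]
grip_width: 0.0001
grasp_force: 0.8
```

```bash
python3 tab.py
```

```text
[[-0.00877576  0.00400885  0.1022682 ]] -1.0073361984564375
18 [[0.0055, 0.0057, 0.0966], [0.0103, 0.0136, 0.1039], [0.0145, 0.0171, 0.1072]]
```

Call:
apply_moves(
  steps=[
    [[0, 0.005, 0], [0, 0, 0], 0],
    [[0, 0.005, 0], [0, 0, 0], 0],
    [[0, 0.003, 0], [0, 0, 0], 0],
    [[0, 0, 0], [0, 0, 0], 0],
    [[0, 0, 0], [0, 0, 0], 0],
    [[0, 0, 0], [0, 0, 0], 0],
    [[0, 0, 0], [0, 0, 0], 0],
    [[0, 0, 0], [0, 0, 0], 0],
  ],
)

```text
clock: 7.68
eef_pos: [0.5666, 0.0377, 0.1023]
tool_rot: [0.78, 0.626, -0.001, -0.002]
ft_force: [-7.4, 2.3, 5.2]
grip_width: 0.0002
grasp_force: 4.1
```

```bash
python3 tab.py
```

```text
[[-0.00848185  0.00398552  0.10225618]] -7.7136936958551425
17 [[0.0049, 0.0043, 0.0975], [0.0097, 0.0127, 0.1032], [0.0156, 0.0171, 0.1066]]
```

Call:
apply_moves(
  steps=[
    [[0, -0.03, 0], [0, 0, 0], 0],
    [[0, -0.03, 0], [0, 0, 0], 0],
    [[0, 0, -0.08], [0, 0, 0], 0],
    [[0, 0, -0.08], [0, 0, 0], 0],
    [[0, 0, -0.08], [0, 0, 0], 0],
    [[0, 0, -0.08], [0, 0, 0], 0],
    [[0, 0, -0.08], [0, 0, 0], 0],
    [[0, 0, 0], [0, 0, 0], 0],
  ],
)

```text
clock: 8.4
eef_pos: [0.5596, 0.0399, 0.1859]
tool_rot: [0.78, 0.625, 0.003, 0.002]
ft_force: [-0.4, 0.4, -0.2]
grip_width: 0.0001
grasp_force: 0.0
```

Call:
apply_moves(
  steps=[
    [[-0.07, 0.08, 0], [0, 0, 0], 0.45],
    [[-0.07, 0.08, 0], [0, 0, 0], 0.45],
    [[-0.07, 0.08, 0], [0, 0, 0], 0.45],
    [[-0.07, 0.08, 0], [0, 0, 0], 0.45],
    [[-0.07, 0.08, 0], [0, 0, 0], 0.45],
    [[-0.07, 0.08, 0], [0, 0, 0], 0.45],
    [[0, 0, 0], [0, 0, 0], 0.45],
    [[0, 0, 0], [0, 0, 0], 0.45],
  ],
)

```text
clock: 9.07
eef_pos: [0.6326, -0.0641, 0.1807]
tool_rot: [0.781, 0.625, -0.0, -0.0]
ft_force: [-0.6, 1.2, 0.5]
grip_width: 0.0385
grasp_force: 0.0
```

```bash
cat > look.py <<'E'
from h import *
import sys
o=bot.get_obs();e=o['eef_pos'];print(topc(e),o['grip_width'],o['ft_force'])
p,d=camera("side"); print(proj("side",e),proj("side",towd((.08,-.082,.088))),proj("side",towd((.03,.004,.1))))
cv2.imwrite(sys.argv[1],cv2.resize(p[130:230,225:385,::-1],None,fx=5,fy=5,interpolation=cv2.INTER_CUBIC))
np.savez("last.npz",p=p,d=d)
E
python3 look.py pics/b1.png
```

```text
[[ 0.07809138 -0.08103159  0.18066016]] 0.03851534107285767 [-0.60317253  1.17238397  0.48184666]
(np.float64(291.4726131079358), np.float64(155.230552963344)) (np.float64(292.78008993372964), np.float64(181.42423941268714)) (np.float64(287.26120779414185), np.float64(200.1658460763162))
```

View pics/b1.png

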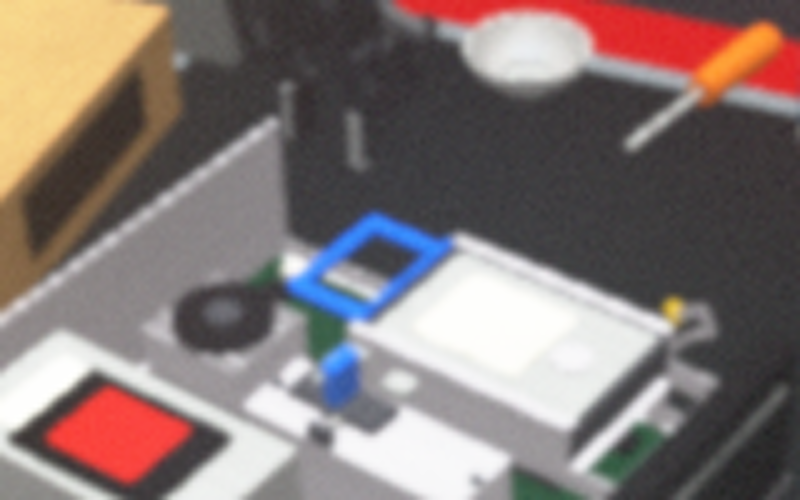

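The tab is now at crop (340,375), closer to the rear. The loop bar's middle is at crop (338,252), which agrees with the projected (292.8,181.4), and the open fingers stand above it on either side. I'll descend and grip.

Call:
apply_moves(
  steps=[
    [[-0.005, 0.01, 0.07], [0, 0, 0], 0.45],
    [[0, 0, 0.07], [0, 0, 0], 0.45],
    [[0, 0, 0.07], [0, 0, 0], 0.45],
    [[0, 0, 0.07], [0, 0, 0], 0.45],
    [[0, 0, 0.07], [0, 0, 0], 0.45],
    [[0, 0, 0.07], [0, 0, 0], 0.45],
    [[0, 0, 0.05], [0, 0, 0], 0.45],
    [[0, 0, 0], [0, 0, 0], 0.45],
  ],
)

```text
clock: 9.78
eef_pos: [0.632, -0.0634, 0.0855]
tool_rot: [0.78, 0.626, -0.002, -0.002]
ft_force: [-0.8, 1.4, -0.3]
grip_width: 0.0385
grasp_force: 0.0
```

Call:
apply_moves(
  steps=[
    [[0, 0, 0], [0, 0, 0], 0],
    [[0, 0, 0], [0, 0, 0], 0],
    [[0, 0, 0], [0, 0, 0], 0],
    [[0, 0, 0], [0, 0, 0], 0],
    [[0, 0, 0], [0, 0, 0], 0],
    [[0, 0, 0], [0, 0, 0], 0],
    [[0, 0, 0], [0, 0, 0], 0],
    [[0, 0, 0], [0, 0, 0], 0],
  ],
)

```text
clock: 10.45
eef_pos: [0.6373, -0.0647, 0.0899]
tool_rot: [0.78, 0.625, 0.002, 0.002]
ft_force: [4.8, -0.6, -3.6]
grip_width: 0.0076
grasp_force: 58.5
```

```bash
python3 - <<'E'
from h import *
o=bot.get_obs();print(topc(o['eef_pos']),o['grip_width'],o['ft_force'],o['grasp_force'])
r=np.hypot(.233,.038);a0=np.arctan2(.038,.233);q=None
for a in np.radians(np.arange(0,41,2.5)):
    p=r*np.array([np.cos(a0+a),np.sin(a0+a)])
    if q is not None: print(round(np.degrees(a),1),((p-q)/.2).round(4))
    q=p
E
```

```text
[[ 0.08277657 -0.08064457  0.08994403]] 0.007648040062877104 [ 4.83132182 -0.62009514 -3.57144977] 58.4740287065506
2.5 [-0.0094  0.0506]
5.0 [-0.0116  0.0502]
7.5 [-0.0138  0.0496]
10.0 [-0.0159  0.049 ]
12.5 [-0.018   0.0482]
15.0 [-0.0201  0.0474]
17.5 [-0.0222  0.0465]
20.0 [-0.0242  0.0455]
22.5 [-0.0261  0.0444]
25.0 [-0.0281  0.0432]
27.5 [-0.0299  0.0419]
30.0 [-0.0317  0.0406]
32.5 [-0.0335  0.0392]
35.0 [-0.0351  0.0377]
37.5 [-0.0367  0.0361]
40.0 [-0.0383  0.0345]
```

```bash
python3 look.py pics/b2.png
```

```text
[[ 0.08277657 -0.08064457  0.08994403]] 0.007648040062877104 [ 4.83132182 -0.62009514 -3.57144977]
(np.float64(291.7046999003475), np.float64(180.7885458545473)) (np.float64(292.78008993372964), np.float64(181.42423941268714)) (np.float64(287.26120779414185), np.float64(200.1658460763162))
```

View pics/b2.png

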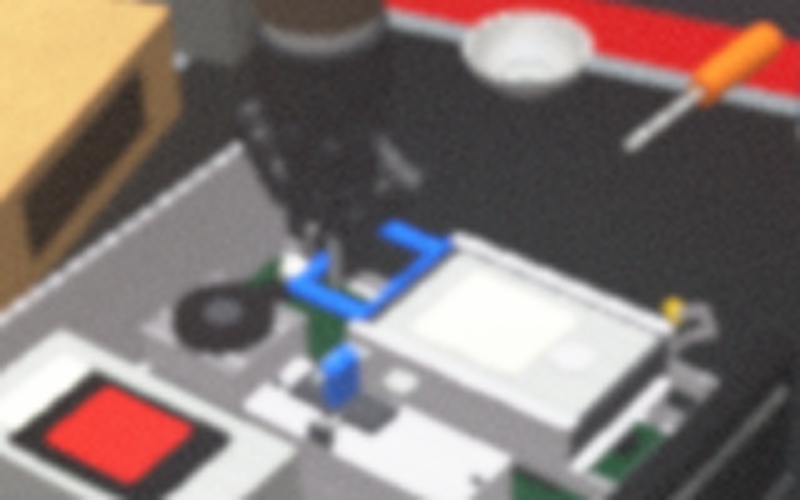

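The fingers straddle the bar at crop (330,260), with a tip visible below the bar. I'll make a small test lift of 5 degrees.

Call:
apply_moves(
  steps=[
    [[0, -0.0025, -0.0126], [0, 0, 0], 0],
    [[0, -0.0025, -0.0126], [0, 0, 0], 0],
    [[0, -0.0025, -0.0126], [0, 0, 0], 0],
    [[0, -0.0025, -0.0126], [0, 0, 0], 0],
    [[0, -0.0027, -0.0126], [0, 0, 0], 0],
    [[0, -0.0027, -0.0126], [0, 0, 0], 0],
    [[0, -0.0027, -0.0126], [0, 0, 0], 0],
    [[0, -0.0027, -0.0126], [0, 0, 0], 0],
  ],
)

```text
clock: 11.17
eef_pos: [0.6334, -0.0638, 0.1097]
tool_rot: [0.78, 0.625, 0.002, 0.002]
ft_force: [6.2, -0.1, -6.5]
grip_width: 0.0078
grasp_force: 58.3
```

```bash
cat > st.py <<'E'
from h import *
o=bot.get_obs();q=topc(o['eef_pos'])[0];f=np.array(o['ft_force']);h=q+np.array([0,0,.002])-np.array([-.153,-.082,.05])
print(q.round(4),"ang",np.degrees(np.arctan2(h[2],h[0])-np.arctan2(.038,.233)).round(2),"r",np.hypot(h[0],h[2]).round(4),"F pc",(f@X).round(1),(f@Y).round(1),f[2].round(1),o['grip_width'],o['grasp_force'],o['clock'])
p,d=camera("side");hh=cv2.cvtColor(p,cv2.COLOR_RGB2HSV)
m=cv2.inRange(hh,(100,130,80),(125,255,255)); v,u=np.where((m>0)&(d>0));P=topc(pts("side",u,v,d[v,u]))
s=((P>(-.02,-.14,.07))&(P<(.11,-.03,.28))).all(1)
print(s.sum(),np.percentile(P[s],[3,50,97],axis=0).round(4).tolist())
s=((P>(-.06,-.02,.09))&(P<(.05,.04,.11))).all(1);print("tab",np.median(P[s],0).round(4))
E
python3 st.py
```

```text
[ 0.0788 -0.0806  0.1097] ang 5.64 r 0.2399 F pc 6.1 1.3 -6.5 0.007844053477512648 58.32255721092224 11.1667
173 [[0.0274, -0.1203, 0.1053], [0.0466, -0.0664, 0.1103], [0.0824, -0.0398, 0.1158]]
tab [0.0076 0.0086 0.1019]
```

Call:
apply_moves(
  steps=[
    [[0, -0.0038, -0.0186], [0, 0, 0], 0],
    [[0, -0.0038, -0.0186], [0, 0, 0], 0],
    [[0, -0.0038, -0.0186], [0, 0, 0], 0],
    [[0, -0.0041, -0.0184], [0, 0, 0], 0],
    [[0, -0.0041, -0.0184], [0, 0, 0], 0],
    [[0, -0.0044, -0.0182], [0, 0, 0], 0],
    [[0, -0.0045, -0.0181], [0, 0, 0], 0],
    [[0, -0.0045, -0.018], [0, 0, 0], 0],
  ],
)

```text
clock: 11.88
eef_pos: [0.6247, -0.0619, 0.1383]
tool_rot: [0.78, 0.625, 0.001, 0.0]
ft_force: [4.9, 0.1, -7.1]
grip_width: 0.0076
grasp_force: 58.3
```

Call:
apply_moves(
  steps=[
    [[0, -0.0073, -0.018], [0, 0, 0], 0],
    [[0, -0.0073, -0.018], [0, 0, 0], 0],
    [[0, -0.0078, -0.0178], [0, 0, 0], 0],
    [[0, -0.008, -0.0175], [0, 0, 0], 0],
    [[0, -0.0085, -0.0174], [0, 0, 0], 0],
    [[0, -0.0087, -0.0172], [0, 0, 0], 0],
    [[0, -0.009, -0.0172], [0, 0, 0], 0],
    [[0, -0.009, -0.017], [0, 0, 0], 0],
  ],
)

```text
clock: 12.55
eef_pos: [0.612, -0.0591, 0.1665]
tool_rot: [0.78, 0.625, 0.001, 0.001]
ft_force: [6.9, 0.9, -7.8]
grip_width: 0.0074
grasp_force: 58.2
```

```bash
python3 st.py
```

```text
[ 0.0569 -0.0807  0.1665] ang 20.19 r 0.2411 F pc 6.6 2.4 -7.8 0.007381277236671213 58.24884116649628 12.55
202 [[0.0082, -0.1206, 0.1479], [0.0287, -0.0657, 0.1588], [0.0582, -0.0401, 0.1718]]
tab [0.0078 0.0091 0.1027]
```

Call:
apply_moves(
  steps=[
    [[0, -0.009, -0.0168], [0, 0, 0], 0],
    [[0, -0.009, -0.0167], [0, 0, 0], 0],
    [[0, -0.0095, -0.0165], [0, 0, 0], 0],
    [[0, -0.0095, -0.0163], [0, 0, 0], 0],
    [[0, -0.01, -0.016], [0, 0, 0], 0],
    [[0, -0.01, -0.016], [0, 0, 0], 0],
    [[0, -0.0105, -0.0157], [0, 0, 0], 0],
    [[0, -0.0105, -0.0155], [0, 0, 0], 0],
  ],
)

```text
clock: 13.27
eef_pos: [0.5966, -0.0557, 0.1921]
tool_rot: [0.78, 0.625, 0.001, 0.001]
ft_force: [5.9, 0.9, -7.0]
grip_width: 0.0077
grasp_force: 58.2
```

Call:
apply_moves(
  steps=[
    [[0, -0.011, -0.0155], [0, 0, 0], 0],
    [[0, -0.011, -0.015], [0, 0, 0], 0],
    [[0, -0.0115, -0.015], [0, 0, 0], 0],
    [[0, -0.0115, -0.015], [0, 0, 0], 0],
    [[0, -0.012, -0.0147], [0, 0, 0], 0],
    [[0, -0.012, -0.0145], [0, 0, 0], 0],
    [[0, 0, 0], [0, 0, 0], 0],
    [[0, 0, 0], [0, 0, 0], 0],
  ],
)

```text
clock: 13.93
eef_pos: [0.583, -0.0526, 0.2101]
tool_rot: [0.78, 0.625, 0.001, 0.0]
ft_force: [5.7, 0.8, -5.7]
grip_width: 0.0074
grasp_force: 58.7
```

```bash
python3 st.py; python3 look.py pics/b3.png
```

```text
[ 0.0272 -0.0806  0.2101] ang 32.71 r 0.2424 F pc 5.4 2.0 -5.7 0.007426104246476401 58.69666814804077 13.9333
209 [[-0.0167, -0.1192, 0.1806], [0.0038, -0.0666, 0.1967], [0.0304, -0.0404, 0.214]]
tab [0.0069 0.0089 0.1028]
[[ 0.02726331 -0.08066478  0.20998945]] 0.007699329988331789 [ 5.89046042  1.88213958 -5.44215728]
(np.float64(305.68745476148626), np.float64(152.35137576984334)) (np.float64(292.78008993372964), np.float64(181.42423941268714)) (np.float64(287.26120779414185), np.float64(200.1658460763162))
```

View pics/b3.png

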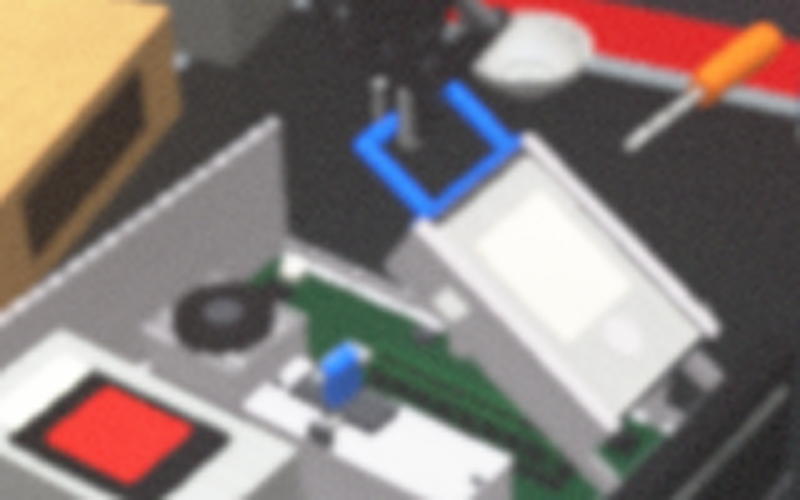

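The cage is well up, held by the loop at crop (400,120), and the memory is in view. The cage hides the yellow mark from this side. I'll measure the tilt from the cage's top plane and check the top view.

```bash
cat > tilt.py <<'E'
from h import *
import sys
def ang(p,d,a0):
    v,u=np.mgrid[130:235,225:400].reshape(2,-1); k=d[v,u]>0;u,v=u[k],v[k];P=topc(pts("side",u,v,d[v,u]))
    H=np.array([-.152,0,.05]); c,s=np.cos(a0),np.sin(a0); B=(P-H); b=np.stack([B[:,0]*c+B[:,2]*s,B[:,1],-B[:,0]*s+B[:,2]*c],-1)
    g=(b[:,0]>.02)&(b[:,0]<.165)&(b[:,1]>-.125)&(b[:,1]<-.04)&(abs(b[:,2]-.042)<.012)
    A=b[g]
    for _ in range(3):
        cf=np.linalg.lstsq(np.c_[A[:,0],A[:,1],np.ones(len(A))],A[:,2],rcond=None)[0]
        r=A[:,2]-np.c_[A[:,0],A[:,1],np.ones(len(A))]@cf; A=A[abs(r)<2*r.std()+1e-4]
    return np.degrees(a0+np.arctan(cf[0])).round(2),cf.round(4),len(A)
z=np.load("side0.npz");print("rest",ang(z['p'],z['d'],0.))
for i in range(2):
    p,d=camera("side");print(ang(p,d,np.radians(float(sys.argv[1]))))
E
python3 tilt.py 32
python3 - <<'E'
from h import *
p,d=camera("top");cv2.imwrite("pics/t2.png",cv2.resize(p[180:290,270:400,::-1],None,fx=5,fy=5,interpolation=cv2.INTER_CUBIC))
E
```

```text
rest (np.float64(0.41), array([0.0072, 0.0011, 0.0402]), 832)
(np.float64(32.36), array([ 0.0062, -0.0002,  0.0386]), 1035)
(np.float64(32.27), array([0.0047, 0.0021, 0.039 ]), 1009)
```

View pics/t2.png

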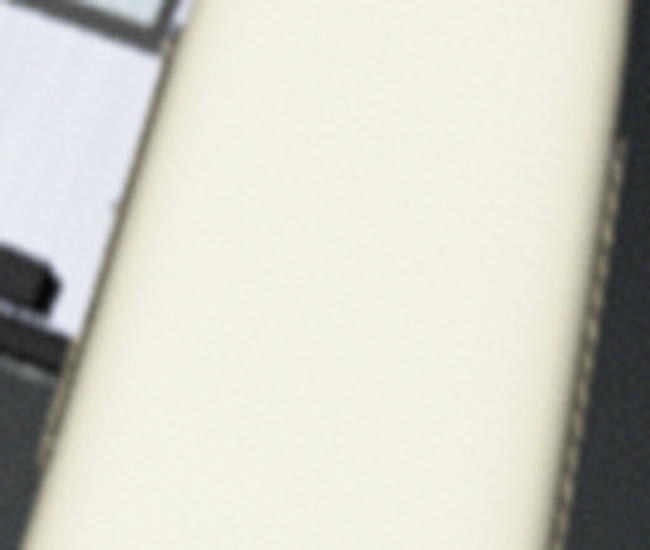

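The arm hides the mark in the top view, so I'm using the plane-fit angle, currently about 31.9 degrees. I'll lift about 6.5 degrees more and re-measure.

Call:
apply_moves(
  steps=[
    [[0, -0.0125, -0.0137], [0, 0, 0], 0],
    [[0, -0.0128, -0.0135], [0, 0, 0], 0],
    [[0, -0.013, -0.0132], [0, 0, 0], 0],
    [[0, -0.013, -0.013], [0, 0, 0], 0],
    [[0, -0.0133, -0.013], [0, 0, 0], 0],
    [[0, -0.0135, -0.0127], [0, 0, 0], 0],
    [[0, -0.0135, -0.0125], [0, 0, 0], 0],
    [[0, 0, 0], [0, 0, 0], 0],
  ],
)

```text
clock: 14.85
eef_pos: [0.5654, -0.0487, 0.229]
tool_rot: [0.78, 0.625, 0.001, 0.001]
ft_force: [7.0, 1.5, -5.9]
grip_width: 0.0071
grasp_force: 58.8
```

```bash
python3 st.py; python3 tilt.py 38
```

```text
[ 0.0091 -0.0807  0.229 ] ang 38.88 r 0.243 F pc 6.5 3.0 -5.9 0.007137778226430707 58.760088086128235 14.85
137 [[-0.0185, -0.1186, 0.2033], [-0.0021, -0.0551, 0.22], [0.0136, -0.04, 0.232]]
tab [0.0076 0.0077 0.1008]
rest (np.float64(0.41), array([0.0072, 0.0011, 0.0402]), 832)
(np.float64(38.61), array([ 0.0107, -0.0002,  0.038 ]), 1053)
(np.float64(38.6), array([ 0.0105, -0.0003,  0.0381]), 1056)
```

Call:
apply_moves(
  steps=[
    [[0, -0.006, -0.0055], [0, 0, 0], 0],
    [[0, -0.006, -0.0055], [0, 0, 0], 0],
    [[0, -0.006, -0.005], [0, 0, 0], 0],
    [[0, -0.005, -0.005], [0, 0, 0], 0],
    [[0, 0, 0], [0, 0, 0], 0],
    [[0, 0, 0], [0, 0, 0], 0],
    [[0, 0, 0], [0, 0, 0], 0],
    [[0, 0, 0], [0, 0, 0], 0],
  ],
)

```text
clock: 15.67
eef_pos: [0.5613, -0.0479, 0.2327]
tool_rot: [0.78, 0.625, 0.001, 0.001]
ft_force: [6.8, 1.1, -5.7]
grip_width: 0.0076
grasp_force: 58.7
```

```bash
python3 st.py; python3 tilt.py 40
python3 - <<'E'
from h import *
p,d=camera("side");cv2.imwrite("pics/s4.png",cv2.resize(p[130:230,225:385,::-1],None,fx=5,fy=5,interpolation=cv2.INTER_CUBIC))
E
```

```text
[ 0.005  -0.0807  0.2327] ang 40.19 r 0.2431 F pc 6.4 2.6 -5.7 0.007562579768605994 58.71899127960205 15.6667
121 [[-0.0188, -0.1179, 0.2109], [-0.003, -0.055, 0.2258], [0.0097, -0.0391, 0.2361]]
tab [0.0076 0.0077 0.1018]
rest (np.float64(0.41), array([0.0072, 0.0011, 0.0402]), 832)
(np.float64(40.06), array([0.001 , 0.0044, 0.0384]), 1056)
(np.float64(40.01), array([ 0.0002, -0.0004,  0.0381]), 1046)
```

View pics/s4.png

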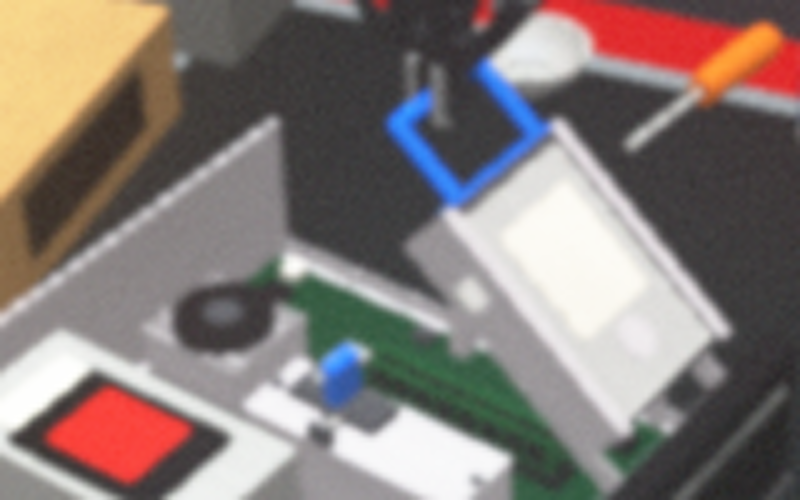

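The cage is held at about 40 degrees by the loop at crop (430,100). The tab is still at (342,375) and the SSD at (115,415) hasn't moved. Handing in.

```bash
python3 -c "
from h import *
print(bot.job_done())"
```

```text
the job is handed in; nothing more can be done
None
```

The slide lock was pushed through its detent to the end stop, and the drive cage was lifted to about 40° by its pull loop; the gripper was still holding it there when I handed the job in. The angle comes from a depth fit of the cage top (39.6–40.1°), because the cage and arm hid the red pin and yellow mark from both cameras.

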